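# Clamp a relay board in the board holder

## Robot

A 6-joint arm with a two-finger parallel gripper is mounted at the origin on a cart in front of the work surface, level with it; the furniture and walls round the work are solid. World frame = base frame: x ahead of the robot, y to its left, z up, the work surface at z = 0. Lengths are in m, angles in rad, forces in N, time in s.
With the tool pointing down it reaches from about 0.275 to 0.775 m from the base axis. Payload 14.6 kg.
Tool frame: the origin (TCP) lies midway between the tips of the shut fingers; the grasp point (between the pads) lies 19 mm behind it; z points along the fingers, y is the line along which they close (so a half turn about z gives the same grasp; the last joint's range is limited). The gripper opens to 85 mm and grips with 20 to 120 N. Pads are 22 mm wide; open, the fingers measure 114 mm over their backs; the gripper's body (76 mm by 85 mm) begins 54 mm behind the grasp point. The pads swing forward as they close: fully open they stand 13 mm farther back than shut.
Start: joints at [1.067, 0.263, -0.048, 1.259, 0, 1.415], TCP at [0.179, 0.493, 0.231] pointing down, gripper open.
Joint ranges: [-2.65, 2.65], [-0.89, 1.7], [-1.18, 1.37], [-2.13, 2.11], [-1.35, 1.29], [-3.14, 3.14]. Speed limits (rad/s): [1.89, 1.89, 2.57, 2.79, 3.14, 3.14].

## Interface

Orientations are given as [roll, pitch, yaw] about the fixed x, y, z axes, in that order (R = Rz(yaw) Ry(pitch) Rx(roll)).
In Python, from bench import robot, optics, ticket gives the robot as it stands. The module is installed in compiled form; this text tells all that it offers.
- The arm moves only by the tool apply_moves, never from a script. Its argument "targets" is a list of rows, each an object with "offset": the shift along the tool's x, y, z in units of 0.4 m (1.0 is 0.4 m), a list of three; "spin": the turn about the tool's z in units of 45 degrees (1.0 is 45 degrees); "fingers": the closure, from -1 (fully open) to 1 (shut). A call has 1 to 5 rows; each row is the pose to reach, as a shift and turn from the pose commanded when the call began, along the tool's axes at that moment; what a row does not reach only later rows make up. A row lasts 1/12 s, in which the tool goes at most 41.7 mm and 7.16 degrees, less where a joint would pass 70% of its speed; a pose out of reach is approached as far as the arm can. A call with a number of a shift or a turn outside -1 to 1 is refused whole. A call with a gripper value outside its range is refused whole. The fingers move at their own pace and stop on an object; "force" is the grip in N (left out, the last holds). Time passes only in rows, so rows that repeat a pose let the fingers close. It gives the time, the measured TCP pose, the force, the opening and the grip force at its end, in the units of the state.
- robot.sense(): the state, without advancing time (a new reading comes with each control period).
- optics.capture(name): name is "side" or "top"; returns a dict with "img" (400x640x3 uint8, blue, green, red), "range_z" (400x640 float32, m along the optical axis (not along the pixel's ray), 0 where there is no reading), "K" (3x3 intrinsics, pixels), "dist" ([k1, k2, p1, p2, k3] as OpenCV has them; the pictures are not rectified), "camera_from_world" (4x4, takes a point from world to camera coordinates). Camera axes: x right, y down, z forward; pixel columns grow to the right and rows downward; lengths in m; the calibration is good to about 2 mm. A picture is of the moment at which its call begins.
- ticket.sign_off(): hands the job in; it is judged then, once.
The state is a dict: "t": time; "qpos": joint angles; "qvel": joint speeds; "joint_efforts": joint torques, N m; "ee_pos": TCP position; "ee_rot": TCP orientation; "force": force on the tool from outside, world axes, zero at the start; "ft_torque": the same for the moment, N m; "finger_gap": finger opening in m; "grip_force": force on a finger pad.
Only numpy, scipy, OpenCV 4.12 (cv2) and the standard library are available. Lean on these libraries where they do the work, as an engineer would, in place of code of your own. Each camera call takes 0.05 s, during which the arm holds its last target. There are 200 camera calls.

## Task

Clamp the small relay board in the board holder for rework. Lift it off the carton it is perched on, lay it flat, square and centred on the two ledges between the holder's jaws, its short ends facing the jaws, then turn the ball knob clockwise until the sliding jaw nips the board snugly against the end jaw: firm enough that it cannot shift (about 20 N), never so hard that the board bows (45 N). Let go and leave it clamped.

Things in the scene. Friction and masses are not known exactly. Their poses are not given: they have to be found in the camera images.
- board: The small relay board (a 92 mm one lying near is not meant): 42 x 70 mm (x by y), 2 mm thick, with relay, capacitor and terminals to 35 mm; 28 to 53 g. Origin: centre of the outline, 3 mm BELOW the slab's underside (slab z 3 to 5 mm); z up, y along the length. Its parts stay 3 mm clear of the long edges, 7 mm of the short ends
- carton: The small loose carton, 30 x 55 x 22 mm (x by y by z), 0.2 kg, on which the board is perched, length roughly along length, so that the board's long edges overhang it by about 6 mm on each side. Origin: centre of its underside
- holder: Board holder, standing fast: base plate 84 x 184 mm (x by y), top at z 11 mm; two 8 mm guide rods along y at x +-16 mm, tops at z 24 mm. Origin: centre of its underside; y runs from the knob end to the end jaw. The end jaw mirrors the sliding jaw (ledge 26 mm long), locked with its face anywhere at y 63 to 69 mm (not measured). The board lies along y, either way round
- jaw: Dark steel sliding jaw, 50 mm wide. Origin: at bench height below its gripping face (to the holder's +y). Its ledge (30 mm wide, top z 30 mm) runs 32 mm out from the face; above, a lip (z 34 to 38 mm) overhangs the face by 2.5 mm. Starts 79 to 90 mm from the end jaw; a rack closes it by 8 mm per radian of knob. With the board against both faces the load rises about 20 N per mm (cushioned end jaw)
- knob_center (a point): Centre of the slippery 40 mm ball knob (friction 0.4), 66 mm above the bench on a thin upright stem; the 44 mm square housing below reaches 42 mm. CLOCKWISE from above closes the jaw; it stays where it is left. Steady drag 0.28 N m; each newton of clamping adds 0.008 N m (20 N: 0.16 more). Let go, it holds up to 35 to 40 N. Grip its equator, 40 N or more, or it slips

How it is judged:
By the outcome, as a careful person would: the job done as asked, in the order asked, and still so for the second after the job is handed in, with the robot touching nothing.
It also fails if it takes over 61 s, if anything falls off the work surface, if the arm or the gripper's body presses on something with over 40 N, if the wrist force passes 120 N, or if a joint passes its speed limit or range.

## Working session

There is one attempt and no reset: what is moved stays moved. The work goes in short steps, Python scripts to look and compute and a tool call to move; the robot and the scene stay as the last step left them, time stands still between calls to the robot, and variables do not carry over. Pictures are saved under pics/ and viewed, at most 10 in all, crops included, and the job is handed in when it is done.

Besides the shell and the picture viewer there is one more tool, called after ">>>" in YAML: its name, and indented under it one key for each argument. apply_moves: Moves the arm, as the interface text tells. Its arguments: {"type":"object","properties":{"targets":{"type":"array","items":{"type":"object","properties":{"offset":{"type":"array","items":{"type":"number"}},"spin":{"type":"number"},"fingers":{"type":"number"}}}},"force":{"type":"number"}},"required":["targets"]}

```bash
mkdir -p pics
cat > h.py <<'E'
import numpy as np, cv2
from bench import robot, optics, ticket
def cap(n):
    c=optics.capture(n); return c
def cloud(c):
    K=np.array(c["K"]);d=np.array(c["dist"]);T=np.array(c["camera_from_world"])
    z=c["range_z"]; h,w=z.shape
    u,v=np.meshgrid(np.arange(w),np.arange(h))
    p=cv2.undistortPoints(np.stack([u,v],-1).reshape(-1,1,2).astype(np.float64),K,d).reshape(h,w,2)
    P=np.dstack([p[...,0]*z,p[...,1]*z,z])
    W=(P-T[:3,3])@T[:3,:3]
    W[z==0]=np.nan
    return W
E
python3 - <<'E'
from h import *
for n in("top","side"):
    c=cap(n); cv2.imwrite(f"pics/{n}0.png",c["img"]); np.savez(f"{n}0.npz",**c)
    T=np.array(c["camera_from_world"]);print(n,-T[:3,:3].T@T[:3,3],T[:3,:3].round(2).tolist())
s=robot.sense();print({k:np.round(v,3) for k,v in s.items()})
E
```

```text
top [ 0.40878808 -0.01121966  0.91712305] [[0.02, -1.0, 0.04], [-0.99, -0.03, -0.13], [0.13, -0.03, -0.99]]
side [0.30205506 0.6566067  0.50544614] [[-0.96, -0.28, 0.02], [-0.16, 0.5, -0.85], [0.22, -0.82, -0.52]]
{'t': np.float64(0.1), 'qpos': array([ 1.067,  0.263, -0.049,  1.259, -0.   ,  1.416]), 'qvel': array([ 0.   , -0.   ,  0.002,  0.   , -0.   , -0.   ]), 'joint_efforts': array([ 3.0000e-03, -6.3858e+01,  3.8506e+01,  1.0000e-02, -0.0000e+00,
       -0.0000e+00]), 'ee_pos': array([0.179, 0.493, 0.231]), 'ee_rot': array([-3.141, -0.   ,  2.793]), 'force': array([-0.022, -0.083, -0.181]), 'ft_torque': array([ 0.015, -0.025, -0.024]), 'grip_force': np.float64(0.0), 'finger_gap': np.float64(0.085)}
```

View pics/top0.png

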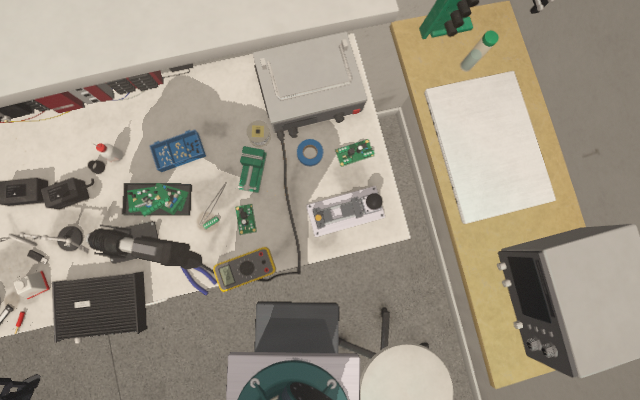

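View pics/side0.png

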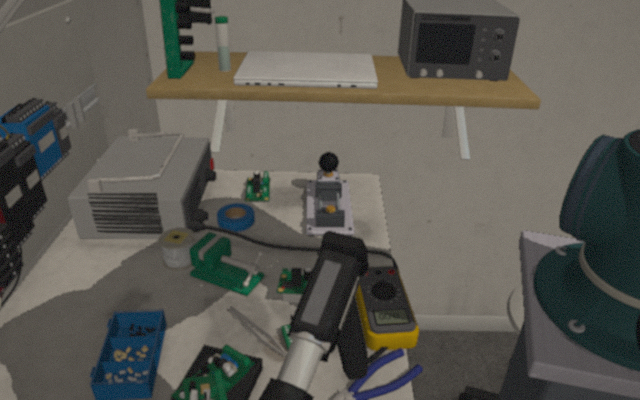

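The top view shows the holder at about (345,208), with its black knob at (374,201). There are two candidate boards, at (246,219) and (355,152). I'll measure them next.

Run:
```python
from h import *
c=dict(np.load("top0.npz")); W=cloud(c); img=c["img"]
for p in [(246,219),(355,152),(210,222),(374,201),(315,219),(345,208),(420,150),(390,260)]:
    print(p,W[p[1],p[0]].round(3))
hsv=cv2.cvtColor(img,cv2.COLOR_BGR2HSV)
g=((hsv[...,0]>45)&(hsv[...,0]<90)&(hsv[...,1]>90)).astype(np.uint8)
g=cv2.morphologyEx(g,cv2.MORPH_CLOSE,np.ones((5,5)))
n,l,s,ce=cv2.connectedComponentsWithStats(g)
for i in range(1,n):
    if s[i,4]<60 or s[i,0]>395:continue
    P=W[l==i];P=P[~np.isnan(P[:,2])]
    r=cv2.minAreaRect(P[:,:2].astype(np.float32))
    print(ce[i].round(),s[i,4],np.round(r[0],4),np.round(r[1],4),round(r[2],1),np.percentile(P[:,2],[5,25,50,75,95]).round(3))
a=img[125:255,225:400]; cv2.imwrite("pics/crop.png",cv2.resize(a,None,fx=4.5,fy=4.5,interpolation=cv2.INTER_CUBIC))
# holder
m=(W[...,2]>0.005)&(W[...,2]<0.1)
m[:, :300]=0; m[:,392:]=0; m[:183]=0; m[245:]=0
P=W[m]; r=cv2.minAreaRect(P[:,:2].astype(np.float32)); print("holder",r)
k=m&(W[...,2]>0.055);P=W[k];print("knob",P.mean(0),P.min(0),P.max(0),len(P))
```

```text
(246, 219) [0.474 0.127 0.026]
(355, 152) [ 0.654 -0.14   0.01 ]
(210, 222) [0.465 0.217 0.014]
(374, 201) [ 0.519 -0.174  0.086]
(315, 219) [ 0.478 -0.04   0.033]
(345, 208) [ 0.507 -0.113  0.031]
(420, 150) [ 0.85  -0.523 -0.644]
(390, 260) [ 0.36  -0.422 -0.796]
[352. 154.] 277 [ 0.6536 -0.1335] [0.0442 0.0778] 20.0 [0.003 0.005 0.007 0.014 0.02 ]
[252. 167.] 740 [0.5961 0.1207] [0.0513 0.097 ] 80.3 [0.008 0.022 0.045 0.056 0.058]
[155. 199.] 1114 [0.5178 0.3509] [0.0801 0.1509] 5.5 [0.012 0.018 0.031 0.037 0.046]
[246. 220.] 233 [0.4755 0.1296] [0.0655 0.0377] 13.4 [0.023 0.025 0.029 0.038 0.04 ]
[211. 222.] 63 [0.4651 0.2153] [0.0109 0.0368] 32.7 [0.009 0.011 0.012 0.013 0.014]
holder ((0.5027706623077393, -0.11772201955318451), (0.12185648828744888, 0.21649393439292908), 3.147493839263916)
knob [ 0.51916506 -0.17509981  0.07905282] [ 0.50196938 -0.19517571  0.05810018] [ 0.5404763  -0.15763254  0.08844709] 228
```

View pics/crop.png

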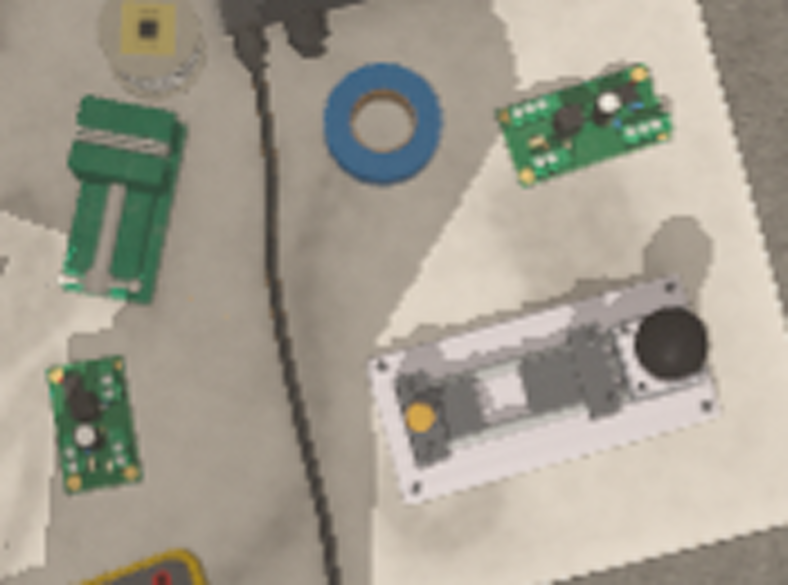

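The small board is at crop (95,425), about (0.475, 0.129), with its slab at about 24 mm, so it is perched. The other board lies on the bench at (0.654,-0.134) and is the 92 mm decoy. In the crop the holder's end jaw is at (420,415) and its knob at (670,342). Next I'll refine the board and holder poses by intersecting rays with their known planes.

```bash
cat >> h.py <<'E'
def ray(c,px,z):
    T=np.array(c["camera_from_world"]);R=T[:3,:3];o=-R.T@T[:3,3]
    p=cv2.undistortPoints(np.array(px,float).reshape(-1,1,2),np.array(c["K"]),np.array(c["dist"])).reshape(-1,2)
    d=np.c_[p,np.ones(len(p))]@R
    return o+d*((z-o[2])/d[:,2])[:,None]
E
python3 - <<'E'
from h import *
c=dict(np.load("top0.npz")); W=cloud(c); img=c["img"]
f=lambda L:[(225+u/4.5,125+v/4.5) for u,v in L]
q=ray(c,f([(372,355),(413,502),(718,400)]),.011);print("base",q.round(4)[:,:2].tolist(),np.linalg.norm(q[0]-q[1]),np.linalg.norm(q[2]-q[1]))
a=q[1]-q[2];b=q[0]-q[1];print("yaw holder y",np.degrees(np.arctan2(a[1],a[0])),np.degrees(np.arctan2(b[1],b[0])),"centre",(q[0]+q[2])/2)
q=ray(c,f([(383,366),(416,488),(708,406),(670,287)]),.011);print("screws",q.round(4)[:,:2].tolist(),q.mean(0))
print("knob",ray(c,f([(671,342)]),.066))
q=ray(c,f([(49,367),(122,356),(143,480),(68,493)]),.024);print("board",q.round(4)[:,:2].tolist(),q.mean(0),np.linalg.norm(np.diff(q,axis=0),axis=1))
for i,j in((3,0),(2,1)):
    d=q[j]-q[i];print(np.degrees(np.arctan2(d[1],d[0])))
# jaw faces: edges: end jaw face edge & sliding jaw lip
m=np.isfinite(W[...,2])
for n in("top","side"):
    Q=cloud(dict(np.load(n+"0.npz")));s=Q[(Q[...,0]>.2)&(Q[...,0]<.9)&(Q[...,1]<-.1)&(Q[...,1]>-.8)&(Q[...,2]>.1)]
    if len(s):print(n,"high near knob",s.min(0),np.percentile(s[:,1],[50,90,99]),s[:,2].max(), np.histogram(s[:,2],8))
E
```

```text
base [[0.5171, -0.0218], [0.4365, -0.0464], [0.497, -0.2151]] 0.08418047853697702 0.17927582328078986
yaw holder y 109.72284828839346 16.95529315077264 centre [ 0.50705952 -0.11846243  0.011     ]
screws [[0.5111, -0.0281], [0.4442, -0.0478], [0.4936, -0.2095], [0.56, -0.188]] [ 0.50223351 -0.11835218  0.011     ]
knob [[ 0.52162126 -0.17787184  0.066     ]]
board [[0.5042, 0.1535], [0.5112, 0.1143], [0.4443, 0.1], [0.4363, 0.1399]] [0.47401122 0.12692256 0.024     ] [0.03990606 0.06842762 0.04074406]
11.364625292900241
12.072705207128186
top high near knob [ 0.20000174 -0.63417348  0.10081107] [-0.48135051 -0.32064933 -0.23837231] 0.581662171325436 (array([ 4969, 33395,  9073, 19066,  3480,   558,     0,    44]), array([0.10081107, 0.16091746, 0.22102384, 0.28113023, 0.34123662,
       0.40134301, 0.4614494 , 0.52155578, 0.58166217]))
side high near knob [ 0.20004642 -0.7063419   0.10505554] [-0.44066287 -0.28191758 -0.21589173] 0.32521081472988483 (array([  105,  5314, 10722,  3753,  3806,  3945,  3608,  2487]), array([0.10505554, 0.13257495, 0.16009436, 0.18761377, 0.21513318,
       0.24265259, 0.270172  , 0.29769141, 0.32521081]))
```

```bash
cat >> h.py <<'E'
HC=np.array([.5023,-.1184]); HY=np.radians(17.0)
def ortho(c,z,cen=HC,yaw=HY,hx=45,hy=100,s=4):
    # image: columns = local y (-hy..hy mm) right, rows = local x (+hx at top)
    yy,xx=np.meshgrid(np.arange(-hy,hy,1/s),np.arange(hx,-hx,-1/s))
    X=cen[0]+(xx*np.cos(yaw)-yy*np.sin(yaw))/1e3; Y=cen[1]+(xx*np.sin(yaw)+yy*np.cos(yaw))/1e3
    P=np.stack([X,Y,np.full_like(X,z)],-1).reshape(-1,3)
    T=np.array(c["camera_from_world"])
    uv,_=cv2.projectPoints(P,cv2.Rodrigues(T[:3,:3])[0],T[:3,3],np.array(c["K"]),np.array(c["dist"]))
    uv=uv.reshape(*X.shape,2).astype(np.float32)
    o=cv2.remap(c["img"],uv[...,0],uv[...,1],cv2.INTER_CUBIC)
    for k in range(-hy,hy,10):
        u=int((k+hy)*s); cv2.line(o,(u,0),(u,14 if k%50==0 else 6),(0,0,255),1)
    return o
E
python3 - <<'E'
from h import *
o=[ortho(dict(np.load(n+"0.npz")),.038,hx=40) for n in("top","side")]
cv2.imwrite("pics/ortho.png",np.vstack(o)[:600])
for n in("top","side"):
    Q=cloud(dict(np.load(n+"0.npz")))
    for lo,hi in((.14,.2),(.2,.25),(.25,.3)):
        s=Q[(Q[...,0]>.35)&(Q[...,0]<.65)&(Q[...,1]<-.1)&(Q[...,1]>-.8)&(Q[...,2]>lo)&(Q[...,2]<hi)]
        if len(s)>20:
            print(n,lo,len(s),[ (x,np.percentile(s[abs(s[:,0]-x)<.02][:,1],98).round(3)) for x in(.4,.45,.5,.55,.6) if (abs(s[:,0]-x)<.02).sum()>20])
E
```

```text
top 0.14 16976 [(0.4, np.float64(-0.336)), (0.45, np.float64(-0.324)), (0.5, np.float64(-0.313)), (0.55, np.float64(-0.299)), (0.6, np.float64(-0.285))]
top 0.2 2615 [(0.4, np.float64(-0.413)), (0.45, np.float64(-0.48)), (0.5, np.float64(-0.614)), (0.55, np.float64(-0.601)), (0.6, np.float64(-0.587))]
top 0.25 3193 [(0.4, np.float64(-0.414)), (0.45, np.float64(-0.484)), (0.5, np.float64(-0.614)), (0.55, np.float64(-0.601)), (0.6, np.float64(-0.587))]
side 0.14 7835 [(0.4, np.float64(-0.333)), (0.45, np.float64(-0.32)), (0.5, np.float64(-0.308)), (0.55, np.float64(-0.294)), (0.6, np.float64(-0.28))]
side 0.2 2515 [(0.4, np.float64(-0.412)), (0.45, np.float64(-0.476)), (0.5, np.float64(-0.612)), (0.55, np.float64(-0.599)), (0.6, np.float64(-0.585))]
side 0.25 2505 [(0.4, np.float64(-0.411)), (0.45, np.float64(-0.477)), (0.5, np.float64(-0.612)), (0.55, np.float64(-0.599)), (0.6, np.float64(-0.586))]
```

View pics/ortho.png

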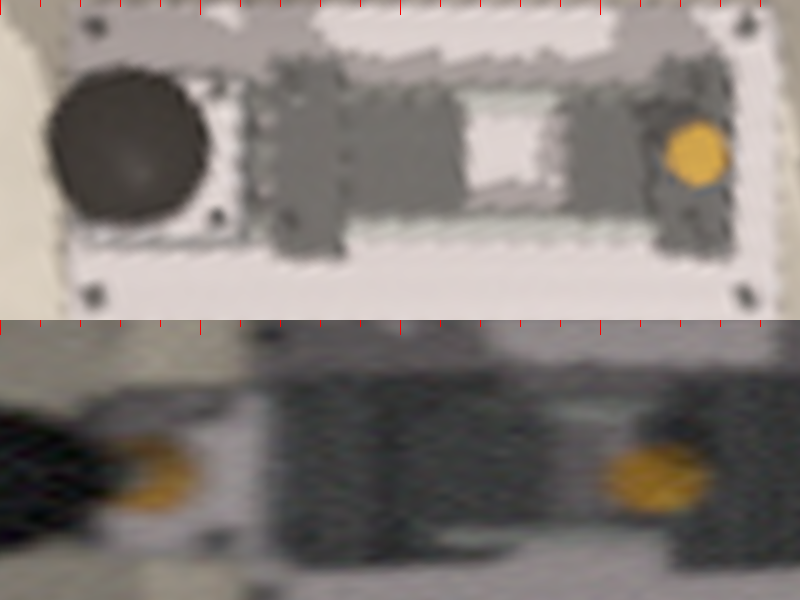

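Lip edges at z 38 mm fall at columns 345 and 657, so the lips are at holder y -13.8 and +64.2 mm. That makes the jaw faces 83 mm apart, which fits the stated 79–90 mm. The rows put the jaws at x ≈ +0.5 mm, so the board centre goes to about (0.495, -0.094). Next I'll check the clearance along the path.

```bash
cat >> h.py <<'E'
def go(x,y,z,yaw):
    from scipy.spatial.transform import Rotation as Ro
    s=robot.sense();R=Ro.from_euler('xyz',s["ee_rot"]).as_matrix()
    d=R.T@(np.array([x,y,z])-s["ee_pos"])/0.4
    y0=np.degrees(np.arctan2(R[1,0],R[0,0]));dy=(yaw-y0+180)%360-180
    print("t",round(float(s["t"]),2),"pos",np.round(s["ee_pos"],4),"yaw",round(y0,2),"q",np.round(s["qpos"],2),"F",np.round(s["force"],1),"Mz",round(float(s["ft_torque"][2]),3),"gap",round(float(s["finger_gap"]),4),"| offset",d.round(4),"spin",round(-dy/45,3),"dist",round(float(np.linalg.norm(d)*400)))
E
python3 - <<'E'
from h import *
for n in("top","side"):
    Q=cloud(dict(np.load(n+"0.npz")))
    for x in np.arange(.15,.6,.05):
        print(n,round(x,2),[float(np.round(np.nanmax(np.append(Q[...,2][(abs(Q[...,0]-x)<.025)&(abs(Q[...,1]-y)<.025)],-1)),2)) for y in np.arange(0,.6,.05)])
go(.32,.31,.24,191.7); go(.474,.127,.15,191.7)
E
```

```text
top 0.15 [0.21, 0.02, 0.0, 0.0, -0.7, -0.79, -0.79, -0.79, 0.33, 0.35, 0.03, -0.78]
top 0.2 [-0.79, -0.79, -0.79, -0.78, -0.79, -0.79, -0.79, 0.05, 0.05, 0.32, 0.05, 0.05]
top 0.25 [-0.79, -0.79, -0.79, -0.79, -0.79, -0.79, -1.0, 0.05, 0.05, 0.05, 0.05, 0.05]
top 0.3 [-0.33, -0.33, 0.03, 0.04, 0.04, 0.02, 0.01, 0.05, 0.05, 0.05, 0.05, 0.05]
top 0.35 [0.01, 0.04, 0.05, 0.05, 0.17, 0.21, 0.18, 0.02, 0.08, 0.05, 0.02, 0.01]
top 0.4 [0.01, 0.04, 0.04, 0.04, 0.18, 0.21, 0.2, 0.17, 0.14, 0.12, 0.1, 0.19]
top 0.45 [0.01, 0.0, 0.06, 0.06, 0.01, 0.01, 0.01, 0.14, 0.13, 0.11, 0.08, 0.02]
top 0.5 [0.01, 0.01, 0.05, 0.05, 0.01, 0.02, 0.05, 0.06, 0.06, 0.02, 0.01, 0.06]
top 0.55 [0.01, 0.02, 0.05, 0.04, 0.58, 0.58, 0.58, 0.05, 0.03, 0.02, 0.03, 0.06]
side 0.15 [0.22, 0.02, 0.0, 0.0, -1.0, -1.0, -1.0, -1.0, -1.0, -1.0, -1.0, -1.0]
side 0.2 [-1.0, -1.0, -1.0, -1.0, -1.0, -1.0, -1.0, -1.0, -1.0, -1.0, 0.37, -1.0]
side 0.25 [-1.0, -1.0, -1.0, -1.0, -1.0, -1.0, -1.0, -1.0, -1.0, -1.0, -1.0, -1.0]
side 0.3 [-1.0, -1.0, 0.03, 0.03, 0.03, 0.01, -1.0, -1.0, -1.0, -1.0, -1.0, -1.0]
side 0.35 [0.01, 0.03, 0.04, 0.04, 0.03, 0.21, 0.18, -1.0, -1.0, -1.0, -1.0, -1.0]
side 0.4 [0.01, 0.03, 0.03, 0.03, 0.0, 0.21, 0.19, 0.17, 0.14, -1.0, -1.0, -1.0]
side 0.45 [-1.0, -1.0, 0.05, 0.05, 0.01, 0.01, 0.14, 0.14, 0.13, -1.0, -1.0, -1.0]
side 0.5 [0.01, 0.01, 0.05, 0.05, 0.01, 0.02, 0.05, 0.06, -1.0, -1.0, -1.0, -1.0]
side 0.55 [0.0, 0.01, 0.05, 0.04, 0.01, 0.02, 0.04, 0.05, -1.0, -1.0, -1.0, -1.0]
t 0.1 pos [0.1793 0.4932 0.2309] yaw 160.01 q [ 1.07  0.26 -0.05  1.26 -0.    1.42] F [-0.  -0.1 -0.2] Mz -0.024 gap 0.0854 | offset [-0.4871 -0.3102 -0.0226] spin -0.704 dist 231
t 0.1 pos [0.1793 0.4932 0.2309] yaw 160.01 q [ 1.07  0.26 -0.05  1.26 -0.    1.42] F [-0.  -0.1 -0.2] Mz -0.024 gap 0.0854 | offset [-1.0053 -0.6083  0.2026] spin -0.704 dist 477
```

>>> apply_moves:
  targets:
    - {"offset":[-0.2,-0.12,-0.15],"spin":-0.15}
    - {"offset":[-0.616,-0.369,-0.15],"spin":-0.704}
    - {"offset":[-0.616,-0.369,-0.15],"spin":-0.704}
    - {"offset":[-0.616,-0.369,-0.15],"spin":-0.704}
    - {"offset":[-0.616,-0.369,-0.15],"spin":-0.704}

```text
validation failed for argument at $.ta...
```

Run:
```python
from h import *
Q=np.vstack([cloud(dict(np.load(n+"0.npz"))).reshape(-1,3) for n in("top","side")])
s=Q[(Q[:,2]>.075)&(Q[:,2]<.5)];d=np.linalg.norm(s[:,:2]-[.474,.127],axis=1);i=np.argsort(d)[:400:40];print(np.c_[s[i],d[i]].round(3))
go(.474,.127,.20,191.7)
```

```text
[[0.412 0.22  0.161 0.112]
 [0.414 0.229 0.177 0.119]
 [0.411 0.232 0.186 0.122]
 [0.406 0.232 0.191 0.125]
 [0.415 0.241 0.202 0.128]
 [0.398 0.233 0.193 0.13 ]
 [0.384 0.224 0.167 0.133]
 [0.384 0.226 0.174 0.134]
 [0.391 0.234 0.098 0.135]
 [0.382 0.228 0.18  0.137]]
t 0.1 pos [0.1793 0.4932 0.2309] yaw 160.01 q [ 1.07  0.26 -0.05  1.26 -0.    1.42] F [-0.  -0.1 -0.2] Mz -0.024 gap 0.0854 | offset [-1.0052 -0.6084  0.0776] spin -0.704 dist 471
```

>>> apply_moves:
  targets:
    - {"offset":[-0.2,-0.12,-0.15],"spin":-0.15,"fingers":-1}
    - {"offset":[-0.616,-0.369,-0.15],"spin":-0.704,"fingers":-1}
    - {"offset":[-0.616,-0.369,-0.15],"spin":-0.704,"fingers":-1}
    - {"offset":[-0.616,-0.369,-0.15],"spin":-0.704,"fingers":-1}
    - {"offset":[-0.616,-0.369,-0.15],"spin":-0.704,"fingers":-1}
  force: 25

```text
t: 0.52
ee_pos: [0.295, 0.3511, 0.2758]
ee_rot: [-3.141, -0.0, -2.939]
force: [0.7, 1.0, 0.4]
finger_gap: 0.0856
grip_force: 0.0
```

```bash
python3 -c "
from h import *
go(.474,.127,.16,191.7)"
```

```text
t 0.52 pos [0.295  0.3511 0.2758] yaw -168.37 q [ 0.69  0.14 -0.09  1.34  0.    0.49] F [0.7 1.  0.4] Mz 0.011 gap 0.0856 | offset [-0.3255 -0.639   0.2894] spin -0.002 dist 309
```

>>> apply_moves:
  targets:
    - {"offset":[-0.32,-0.639,-0.02],"spin":0,"fingers":-1}
    - {"offset":[-0.32,-0.639,-0.02],"spin":0,"fingers":-1}
    - {"offset":[-0.32,-0.639,-0.02],"spin":0,"fingers":-1}
    - {"offset":[-0.32,-0.639,-0.02],"spin":0,"fingers":-1}
    - {"offset":[-0.32,-0.639,-0.02],"spin":0,"fingers":-1}

```text
t: 0.93
ee_pos: [0.4231, 0.1861, 0.2815]
ee_rot: [3.142, -0.0, -2.945]
force: [-0.0, 1.3, 1.0]
finger_gap: 0.0855
grip_force: 0.0
```

>>> apply_moves:
  targets:
    - {"offset":[0,0,0],"spin":0,"fingers":-1}

```text
t: 1.02
ee_pos: [0.426, 0.1833, 0.2811]
ee_rot: [-3.14, 0.0, -2.951]
force: [-0.4, 1.3, -0.8]
finger_gap: 0.0856
grip_force: 0.0
```

```bash
python3 -c "
from h import *
go(.474,.127,.10,191.7)"
```

```text
t 1.02 pos [0.426  0.1833 0.2811] yaw -169.05 q [ 0.23  0.15 -0.07  1.36 -0.    0.04] F [-0.4  1.3 -0.8] Mz -0.056 gap 0.0856 | offset [-0.0911 -0.1603  0.4529] spin -0.017 dist 196
```

>>> apply_moves:
  targets:
    - {"offset":[-0.06,-0.1,0.05],"spin":-0.017,"fingers":-1}
    - {"offset":[-0.091,-0.16,0.15],"spin":-0.017,"fingers":-1}
    - {"offset":[-0.091,-0.16,0.3],"spin":-0.017,"fingers":-1}
    - {"offset":[-0.091,-0.16,0.42],"spin":-0.017,"fingers":-1}
    - {"offset":[-0.091,-0.16,0.453],"spin":-0.017,"fingers":-1}

```text
t: 1.43
ee_pos: [0.4704, 0.132, 0.1063]
ee_rot: [-3.142, 0.0, -2.933]
force: [1.3, 0.8, 0.0]
finger_gap: 0.0853
grip_force: 0.0
```

>>> apply_moves:
  targets:
    - {"offset":[0,0,0],"spin":0,"fingers":-1}
    - {"offset":[0,0,0],"spin":0,"fingers":-1}

```text
t: 1.6
ee_pos: [0.4692, 0.1325, 0.1077]
ee_rot: [3.141, -0.004, -2.932]
force: [-0.3, 0.8, -0.3]
finger_gap: 0.0856
grip_force: 0.0
```

Run:
```python
from h import *
go(.474,.127,.012,191.7)
a=cap("top");b=cap("side")
cen=np.array([.474,.127])
o=[ortho(x,.024,cen,np.radians(-78.3),40,70,5) for x in(a,b)]
cv2.imwrite("pics/pre.png",np.vstack([i[:300] for i in [cv2.resize(v,(700,300)) for v in o]]))
```

```text
t 1.6 pos [0.4692 0.1325 0.1077] yaw -167.97 q [ 0.11  0.28 -0.38  0.92  0.   -0.1 ] F [-0.3  0.8 -0.3] Mz -0.028 gap 0.0856 | offset [-0.0097 -0.0161  0.2393] spin 0.007 dist 96
```

View pics/pre.png

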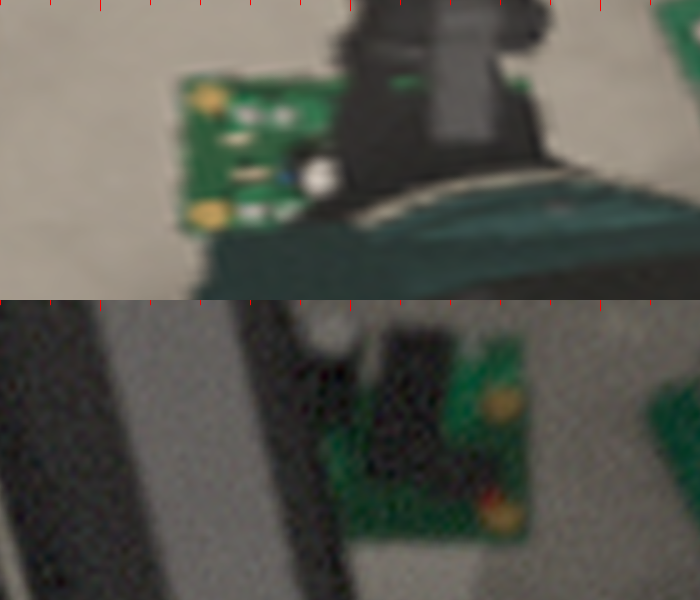

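The board is centred about +1.2 mm along its length and -1.5 mm across from my estimate: top-view edges at columns 185 and 527, rows 78 and 230. The fingers straddle it, so I'm descending to grasp.

>>> apply_moves:
  targets:
    - {"offset":[-0.012,-0.012,0.08],"spin":0.007,"fingers":-1}
    - {"offset":[-0.012,-0.012,0.16],"spin":0.007,"fingers":-1}
    - {"offset":[-0.012,-0.012,0.22],"spin":0.007,"fingers":-1}
    - {"offset":[-0.012,-0.012,0.239],"spin":0.007,"fingers":-1}
    - {"offset":[-0.012,-0.012,0.239],"spin":0.007,"fingers":-1}

```text
t: 2.12
ee_pos: [0.4766, 0.1292, 0.0131]
ee_rot: [3.142, -0.0, -2.937]
force: [-0.2, -0.1, 0.0]
finger_gap: 0.0856
grip_force: 0.0
```

```bash
python3 -c "
from h import *
go(.475,.1287,.012,191.7)"
```

```text
t 2.12 pos [0.4766 0.1292 0.0131] yaw -168.26 q [ 0.1   0.39 -0.52  0.66  0.   -0.11] F [-0.2 -0.1  0. ] Mz 0.018 gap 0.0856 | offset [ 0.0041 -0.0004  0.0026] spin 0.001 dist 2
```

>>> apply_moves:
  targets:
    - {"offset":[0.003,0,0.002],"spin":0,"fingers":-0.5}
    - {"offset":[0.003,0,0.002],"spin":0,"fingers":-0.2}
    - {"offset":[0.003,0,0.002],"spin":0,"fingers":0.3}
    - {"offset":[0.003,0,0.002],"spin":0,"fingers":0.3}
    - {"offset":[0.003,0,0.002],"spin":0,"fingers":0.3}
  force: 25

```text
t: 2.53
ee_pos: [0.4758, 0.1289, 0.013]
ee_rot: [-3.141, 0.002, -2.937]
force: [-2.8, 0.3, 14.0]
finger_gap: 0.041
grip_force: 23.5
```

>>> apply_moves:
  targets:
    - {"offset":[0,0,0],"spin":0,"fingers":0.3}
    - {"offset":[0,0,0],"spin":0,"fingers":0.3}
    - {"offset":[0,0,0],"spin":0,"fingers":0.3}

```text
t: 2.78
ee_pos: [0.4758, 0.1288, 0.0131]
ee_rot: [-3.141, 0.002, -2.937]
force: [-2.1, 0.2, 12.5]
finger_gap: 0.0409
grip_force: 23.5
```

>>> apply_moves:
  targets:
    - {"offset":[0,0,-0.03],"spin":0,"fingers":0.3}
    - {"offset":[0,0,-0.1],"spin":0,"fingers":0.3}
    - {"offset":[0,0,-0.17],"spin":0,"fingers":0.3}
    - {"offset":[0,0,-0.22],"spin":0,"fingers":0.3}
    - {"offset":[0,0,-0.22],"spin":0,"fingers":0.3}

```text
t: 3.2
ee_pos: [0.477, 0.129, 0.1039]
ee_rot: [-3.141, 0.006, -2.937]
force: [1.8, 0.4, -0.1]
finger_gap: 0.0407
grip_force: 25.5
```

Run:
```python
from h import *
go(.4954,-.0941,.10,107)
b=cap("side");cv2.imwrite("pics/lift.png",cv2.resize(b["img"][180:330,220:380],None,fx=3,fy=3))
```

```text
t 3.2 pos [0.477  0.129  0.1039] yaw -168.27 q [ 0.1   0.28 -0.38  0.9  -0.   -0.11] F [ 1.8  0.4 -0.1] Mz 0.004 gap 0.0407 | offset [ 0.0683 -0.5554  0.0096] spin 1.883 dist 224
```

View pics/lift.png

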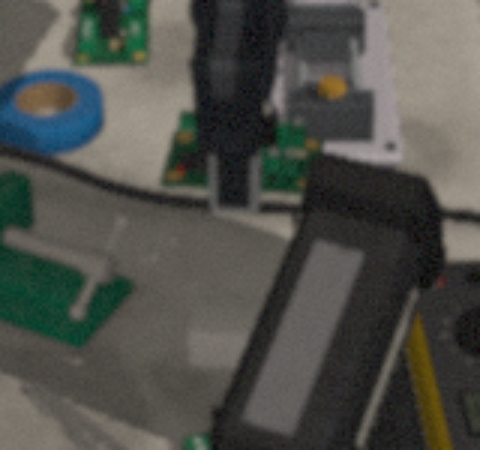

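The board is gripped level and the carton stayed behind. Moving it to above the holder.

>>> apply_moves:
  targets:
    - {"offset":[0.005,-0.06,0],"spin":0.12,"fingers":0.3}
    - {"offset":[0.02,-0.15,0],"spin":0.28,"fingers":0.3}
    - {"offset":[0.03,-0.25,0],"spin":0.44,"fingers":0.3}
    - {"offset":[0.045,-0.35,0],"spin":0.6,"fingers":0.3}
    - {"offset":[0.055,-0.43,0],"spin":0.75,"fingers":0.3}

```text
t: 3.67
ee_pos: [0.4878, -0.0464, 0.0991]
ee_rot: [-3.141, -0.001, 2.751]
force: [-0.1, 0.8, -0.6]
finger_gap: 0.0408
grip_force: 25.6
```

```bash
python3 -c "
from h import *
go(.4954,-.0941,.10,107)"
```

```text
t 3.67 pos [ 0.4878 -0.0464  0.0991] yaw 157.6 q [-0.26  0.29 -0.39  0.89 -0.    0.13] F [-0.1  0.8 -0.6] Mz -0.056 gap 0.0408 | offset [-0.0629 -0.103  -0.0022] spin 1.124 dist 48
```

>>> apply_moves:
  targets:
    - {"offset":[-0.015,-0.04,0],"spin":0.16,"fingers":0.3}
    - {"offset":[-0.035,-0.07,0],"spin":0.32,"fingers":0.3}
    - {"offset":[-0.05,-0.09,0],"spin":0.48,"fingers":0.3}
    - {"offset":[-0.063,-0.103,0],"spin":0.64,"fingers":0.3}
    - {"offset":[-0.063,-0.103,0],"spin":0.79,"fingers":0.3}

```text
t: 4.08
ee_pos: [0.4964, -0.093, 0.0989]
ee_rot: [-3.141, -0.0, 2.129]
force: [-0.5, 0.6, -0.9]
finger_gap: 0.0407
grip_force: 25.6
```

>>> apply_moves:
  targets:
    - {"offset":[0,0,0],"spin":0.16,"fingers":0.3}
    - {"offset":[0,0,0],"spin":0.3,"fingers":0.3}
    - {"offset":[0,0,0],"spin":0.334,"fingers":0.3}
    - {"offset":[0,0,0],"spin":0.334,"fingers":0.3}
    - {"offset":[0,0,0],"spin":0.334,"fingers":0.3}

```text
t: 4.5
ee_pos: [0.496, -0.0917, 0.0992]
ee_rot: [-3.141, -0.0, 1.876]
force: [-0.5, -0.6, -0.2]
finger_gap: 0.0412
grip_force: 25.6
```

```bash
python3 -c "
from h import *
go(.4954,-.0941,.06,107)"
```

```text
t 4.5 pos [ 0.496  -0.0917  0.0992] yaw 107.48 q [-0.34  0.31 -0.36  0.9  -0.    0.92] F [-0.5 -0.6 -0.2] Mz -0.028 gap 0.0412 | offset [-0.0053 -0.0031  0.098 ] spin 0.011 dist 39
```

>>> apply_moves:
  targets:
    - {"offset":[-0.0053,-0.003,0.03],"spin":0.011,"fingers":0.3}
    - {"offset":[-0.0053,-0.003,0.07],"spin":0.011,"fingers":0.3}
    - {"offset":[-0.0053,-0.003,0.11],"spin":0.011,"fingers":0.3}
    - {"offset":[-0.0053,-0.003,0.118],"spin":0.011,"fingers":0.3}
    - {"offset":[-0.0053,-0.003,0.118],"spin":0.011,"fingers":0.3}

```text
t: 4.92
ee_pos: [0.495, -0.0939, 0.0517]
ee_rot: [-3.14, -0.001, 1.867]
force: [-0.4, 0.3, -1.2]
finger_gap: 0.0409
grip_force: 25.6
```

Run:
```python
from h import *
go(.4954,-.0941,.02,107)
z=robot.sense()["ee_pos"][2]+.011
a=cap("top");b=cap("side")
o=[ortho(a,z,hx=35),ortho(b,z,hx=35)]
cv2.imwrite("pics/over.png",np.vstack(o));print(z)
```

```text
t 4.92 pos [ 0.495  -0.0939  0.0517] yaw 106.96 q [-0.35  0.36 -0.44  0.78 -0.    0.93] F [-0.4  0.3 -1.2] Mz -0.025 gap 0.0409 | offset [-0.0009  0.0009  0.0792] spin -0.001 dist 32
0.06270065458153024
```

View pics/over.png

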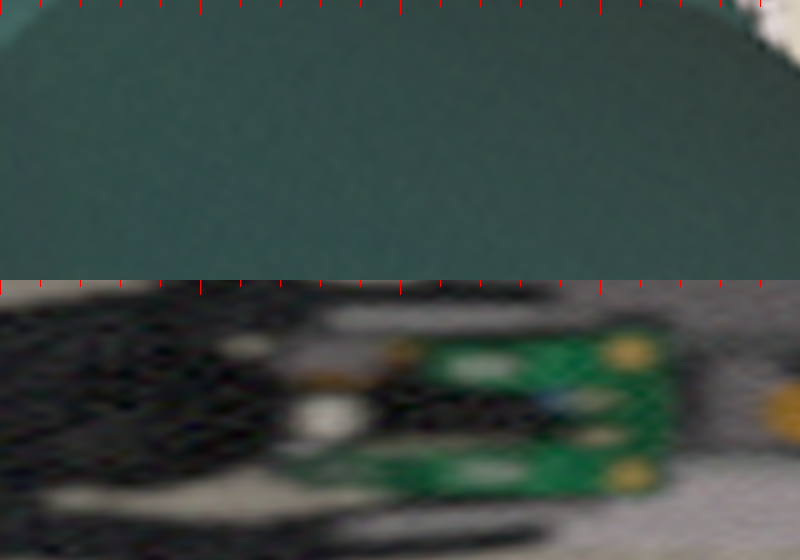

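The top camera is blocked by the wrist. In the side view the board is square to the holder, with its centre row about 137 (x ≈ +0.7 mm) and its far end at column 668. I'll check height and length with depth.

```bash
cat >> h.py <<'E'
def hol(W):
    d=W[...,:2]-HC;c,s=np.cos(HY),np.sin(HY)
    return np.stack([d[...,0]*c+d[...,1]*s,-d[...,0]*s+d[...,1]*c,W[...,2]],-1)*1e3
E
python3 - <<'E'
from h import *
b=cap("side");W=hol(cloud(b));np.savez("side1.npz",**b)
hsv=cv2.cvtColor(b["img"],cv2.COLOR_BGR2HSV)
g=(hsv[...,0]>45)&(hsv[...,0]<90)&(hsv[...,1]>90)&(abs(W[...,0])<30)&(abs(W[...,1]-30)<50)&(W[...,2]>40)
P=W[g];print(len(P),P.min(0),P.max(0))
for lo,hi in((30,40),(40,50),(50,60),(60,75)):
    s=P[(P[:,1]>lo)&(P[:,1]<hi)];print(lo,len(s),np.median(s[:,2]) if len(s) else 0,np.percentile(s,[3,97],axis=0).round(1).tolist() if len(s) else 0)
W0=hol(cloud(dict(np.load("side0.npz"))))
for W_,n in((W0,"side0"),(hol(cloud(dict(np.load("top0.npz")))),"top0")):
  s=W_[(abs(W_[...,0])<24)&(W_[...,2]>33)&(W_[...,2]<42)]
  h,e=np.histogram(s[:,1],np.arange(-40,90,2));print(n,[(int(x),int(c)) for x,c in zip(e,h) if c])
  s=W_[(abs(W_[...,0])<38)&(abs(W_[...,1])<88)&(W_[...,2]<20)];print("base z",np.median(s[:,2]))
  s=W_[(abs(W_[...,0])<13)&(W_[...,2]<33.5)&(W_[...,2]>26)];h,e=np.histogram(s[:,1],np.arange(-40,90,2));print(np.median(s[:,2]),[(int(x),int(c)) for x,c in zip(e,h) if c])
E
```

```text
959 [-29.95750298   1.95051949  60.26567611] [ 29.96935227  79.97876968 385.66449433]
30 38 133.7324877905022 [[-18.9, 31.2, 62.1], [28.5, 39.8, 294.9]]
40 83 74.77414709537211 [[-16.1, 40.3, 62.0], [28.5, 49.9, 371.8]]
50 207 268.0476366369794 [[-29.5, 50.6, 61.7], [29.6, 59.5, 370.6]]
60 529 291.63365945211297 [[-25.9, 60.7, 62.6], [26.8, 74.1, 380.6]]
side0 [(-40, 10), (-38, 4), (-34, 1), (-32, 4), (-30, 9), (-28, 15), (-26, 15), (-24, 12), (-22, 19), (-20, 14), (-18, 12), (-16, 25), (-14, 19), (-12, 2), (62, 1), (64, 7), (66, 9), (68, 12), (70, 10), (72, 9), (74, 19), (76, 19), (78, 29), (80, 30), (82, 26), (84, 7)]
base z 9.336808696646582
28.46827750626582 [(-40, 5), (-26, 1), (-20, 4), (-18, 15), (-16, 10), (-14, 8), (-12, 11), (-10, 6), (-8, 9), (-6, 4), (-4, 5), (-2, 11), (0, 8), (2, 8), (4, 8), (6, 7), (8, 9), (10, 6), (12, 9), (14, 6), (16, 13), (18, 2), (42, 2), (44, 5), (46, 5), (48, 1), (50, 3), (52, 2), (78, 1), (80, 26), (82, 30), (84, 3)]
top0 [(-40, 1), (-34, 10), (-32, 16), (-30, 15), (-28, 14), (-26, 16), (-24, 17), (-22, 15), (-20, 14), (-18, 17), (-16, 15), (42, 1), (52, 2), (54, 1), (60, 1), (62, 5), (64, 16), (66, 15), (68, 12), (70, 12), (72, 10), (74, 10), (76, 11), (78, 11), (80, 15)]
base z 11.331265030814594
30.881763306930438 [(-40, 4), (-38, 1), (-16, 6), (-14, 8), (-12, 9), (-10, 8), (-8, 10), (-6, 9), (-4, 9), (-2, 8), (0, 9), (2, 8), (4, 8), (6, 8), (8, 11), (10, 8), (12, 8), (14, 5), (40, 9), (42, 8), (44, 9), (46, 9), (48, 9), (50, 9), (52, 7), (54, 9), (56, 8), (58, 8), (60, 10), (62, 2), (80, 2)]
```

Run:
```python
from h import *
b=dict(np.load("side1.npz"));W=hol(cloud(b))
hsv=cv2.cvtColor(b["img"],cv2.COLOR_BGR2HSV)
g=(hsv[...,0]>45)&(hsv[...,0]<90)&(hsv[...,1]>90)&(abs(W[...,0])<24)&(abs(W[...,1]-40)<45)&(W[...,2]>45)&(W[...,2]<80)
P=W[g];e=np.arange(0,86,3)
for x,y in zip(e,e[1:]):
    s=P[(P[:,1]>=x)&(P[:,1]<y)]
    if len(s):print(x,len(s),np.median(s[:,2]).round(1),s[:,0].min().round(1),s[:,0].max().round(1))
print(hol(np.array([[*robot.sense()["ee_pos"]]])))
# board at the carton, initial, both cams in same manner
cen=np.array([.474,.127])
for n in("top0","side0"):
    b=dict(np.load(n+".npz"));W=cloud(b);hsv=cv2.cvtColor(b["img"],cv2.COLOR_BGR2HSV)
    d=W[...,:2]-cen;a=np.radians(11.7);l=(d[...,0]*np.cos(a)+d[...,1]*np.sin(a))*1e3;w=(-d[...,0]*np.sin(a)+d[...,1]*np.cos(a))*1e3
    g=(hsv[...,0]>45)&(hsv[...,0]<90)&(hsv[...,1]>90)&(abs(l)<50)&(abs(w)<30)&(W[...,2]<.03)&(W[...,2]>.015)
    print(n,g.sum(),np.percentile(l[g],[0,2,98,100]).round(1),np.percentile(w[g],[0,2,98,100]).round(1),np.median(W[...,2][g]))
```

```text
0 1 62.3 -18.4 -18.4
3 2 61.5 -18.4 16.2
6 1 62.9 18.0 18.0
9 4 70.7 -18.1 -10.6
12 7 67.0 -18.0 19.9
15 10 70.3 -17.8 14.7
18 7 69.6 -15.7 20.0
21 2 62.4 -17.5 20.0
30 1 74.7 18.5 18.5
33 5 76.2 -14.7 16.8
36 8 75.7 -10.9 18.6
39 11 71.5 -16.3 20.3
42 11 70.6 -14.2 21.9
45 12 71.6 -18.1 18.7
48 23 71.4 -15.9 20.4
51 33 67.3 -15.9 20.3
54 39 67.3 -15.7 20.4
57 8 62.4 -15.6 10.0
60 17 62.3 -7.1 20.4
63 10 61.9 -8.6 22.1
[[ 1.19724266 24.83547532 53.25675208]]
top0 65 [-30.7 -30.5  34.4  34.5] [-16.7 -15.8  21.3  21.5] 0.024471469134500583
side0 175 [-2.3 -0.9 34.3 35.3] [-20.9 -10.8  22.   24.1] 0.02372036556455859
```

Run:
```python
from h import *
for n in("top0","side0"):
    W=hol(cloud(dict(np.load(n+".npz"))))
    for lo,hi,za,zb,nm in((-30,-14,33,42,"slide"),(66,82,33,42,"end"),(-10,14,26,33,"ledge")):
        s=W[(abs(W[...,0])<40)&(W[...,1]>lo)&(W[...,1]<hi)&(W[...,2]>za)&(W[...,2]<zb)]
        for a in range(lo,hi,8):
            q=s[(s[:,1]>=a)&(s[:,1]<a+8)][:,0]
            if len(q)>5:print(n,nm,a,len(q),q.min().round(1),q.max().round(1),((q.min()+q.max())/2).round(1))
s=robot.sense();print(s["ee_pos"],hol(s["ee_pos"][None]))
```

```text
top0 slide -30 65 -24.4 25.1 0.4
top0 slide -22 63 -23.8 25.3 0.7
top0 end 66 51 -24.2 24.1 -0.1
top0 end 74 51 -24.6 24.9 0.2
top0 ledge -10 41 -14.2 17.0 1.4
top0 ledge -2 39 -14.7 16.6 0.9
top0 ledge 6 41 -14.3 15.1 0.4
side0 slide -30 54 -22.8 26.6 1.9
side0 slide -22 74 -22.5 26.7 2.1
side0 end 66 42 -23.2 25.2 1.0
side0 end 74 100 -23.0 25.3 1.1
side0 ledge -10 29 -12.7 15.4 1.4
side0 ledge -2 41 -12.5 15.6 1.5
side0 ledge 6 36 -12.1 15.6 1.8
[ 0.49618374 -0.09429968  0.05325675] [[ 1.19724266 24.83547532 53.25675208]]
```

```bash
python3 -c "
from h import *
go(.4967,-.0961,.025,107.2)"
```

```text
t 5.07 pos [ 0.4962 -0.0943  0.0533] yaw 106.93 q [-0.35  0.35 -0.44  0.78  0.    0.93] F [-0.  -0.1  0.2] Mz -0.016 gap 0.0409 | offset [-0.0046 -0.0001  0.0706] spin -0.006 dist 28
```

>>> apply_moves:
  targets:
    - {"offset":[-0.0046,0,0.01],"spin":-0.006,"fingers":0.3}
    - {"offset":[-0.0046,0,0.03],"spin":-0.006,"fingers":0.3}
    - {"offset":[-0.0046,0,0.05],"spin":-0.006,"fingers":0.3}
    - {"offset":[-0.0046,0,0.065],"spin":-0.006,"fingers":0.3}
    - {"offset":[-0.0046,0,0.07],"spin":-0.006,"fingers":0.3}

```text
t: 5.48
ee_pos: [0.4957, -0.0957, 0.0232]
ee_rot: [-3.14, -0.001, 1.87]
force: [-1.0, -0.2, -0.6]
finger_gap: 0.0408
grip_force: 25.6
```

>>> apply_moves:
  targets:
    - {"offset":[0,0,0],"spin":0,"fingers":0.3}
    - {"offset":[0,0,0],"spin":0,"fingers":0.3}

```text
t: 5.65
ee_pos: [0.4962, -0.0959, 0.0244]
ee_rot: [-3.141, -0.0, 1.87]
force: [-0.1, 0.3, -0.2]
finger_gap: 0.0411
grip_force: 25.6
```

```bash
python3 -c "
from h import *
go(.4967,-.0961,.021,107.2)"
```

```text
t 5.65 pos [ 0.4962 -0.0959  0.0244] yaw 107.17 q [-0.35  0.39 -0.48  0.71 -0.    0.92] F [-0.1  0.3 -0.2] Mz 0.044 gap 0.0411 | offset [-0.0008  0.001   0.0086] spin -0.001 dist 3
```

>>> apply_moves:
  targets:
    - {"offset":[-0.001,0.001,0.0025],"spin":0,"fingers":0.3}
    - {"offset":[-0.001,0.001,0.005],"spin":0,"fingers":0.3}
    - {"offset":[-0.001,0.001,0.005],"spin":0,"fingers":0.3}

```text
t: 5.9
ee_pos: [0.4969, -0.0963, 0.0225]
ee_rot: [3.141, 0.0, 1.87]
force: [0.1, -0.4, -0.2]
finger_gap: 0.0402
grip_force: 25.6
```

>>> apply_moves:
  targets:
    - {"offset":[0,0,0.002],"spin":0,"fingers":0.3}
    - {"offset":[0,0,0.0025],"spin":0,"fingers":0.3}
    - {"offset":[0,0,0.0025],"spin":0,"fingers":0.3}

```text
t: 6.15
ee_pos: [0.4968, -0.0962, 0.0215]
ee_rot: [3.142, 0.0, 1.87]
force: [1.0, -0.1, -1.4]
finger_gap: 0.0406
grip_force: 25.6
```

>>> apply_moves:
  targets:
    - {"offset":[0,0,0.002],"spin":0,"fingers":0.3}
    - {"offset":[0,0,0.0025],"spin":0,"fingers":0.3}
    - {"offset":[0,0,0.0025],"spin":0,"fingers":0.3}

```text
t: 6.4
ee_pos: [0.4969, -0.0963, 0.0211]
ee_rot: [3.141, 0.0, 1.87]
force: [-3.8, 1.0, 11.5]
finger_gap: 0.041
grip_force: 26.3
```

Contact came at TCP z 0.0211 with 11.5 N, which is the ledge height. Releasing and retreating.

>>> apply_moves:
  targets:
    - {"offset":[0,0,-0.001],"spin":0,"fingers":-0.1}
    - {"offset":[0,0,-0.001],"spin":0,"fingers":-0.4}
    - {"offset":[0,0,-0.001],"spin":0,"fingers":-0.5}
    - {"offset":[0,0,-0.001],"spin":0,"fingers":-0.5}
    - {"offset":[0,0,-0.001],"spin":0,"fingers":-0.5}

```text
t: 6.82
ee_pos: [0.4968, -0.0962, 0.0209]
ee_rot: [-3.141, -0.0, 1.87]
force: [-0.2, -0.6, -0.2]
finger_gap: 0.064
grip_force: 0.0
```

>>> apply_moves:
  targets:
    - {"offset":[0,0,-0.04],"spin":0,"fingers":-0.5}
    - {"offset":[0,0,-0.12],"spin":0,"fingers":-0.5}
    - {"offset":[0,0,-0.22],"spin":0,"fingers":-0.5}
    - {"offset":[0,0,-0.3],"spin":0,"fingers":-0.5}
    - {"offset":[0,0,-0.35],"spin":0,"fingers":-0.5}

```text
t: 7.23
ee_pos: [0.4975, -0.0965, 0.1642]
ee_rot: [3.139, 0.002, 1.87]
force: [1.6, 0.3, 0.6]
finger_gap: 0.0636
grip_force: 0.0
```

Run:
```python
from h import *
go(.45,.12,.16,107)
go(.5216,-.1779,.16,163)
```

```text
t 7.23 pos [ 0.4975 -0.0965  0.1642] yaw 107.17 q [-0.35  0.26 -0.24  1.07  0.    0.92] F [1.6 0.3 0.6] Mz -0.027 gap 0.0636 | offset [0.5521 0.0463 0.0097] spin 0.004 dist 222
t 7.23 pos [ 0.4975 -0.0965  0.1642] yaw 107.17 q [-0.35  0.26 -0.24  1.07  0.    0.92] F [1.6 0.3 0.6] Mz -0.027 gap 0.0636 | offset [-0.2123 -0.0026  0.011 ] spin -1.241 dist 85
```

>>> apply_moves:
  targets:
    - {"offset":[0.1,0.01,-0.02],"spin":0,"fingers":-0.5}
    - {"offset":[0.2,0.02,-0.05],"spin":0,"fingers":-0.5}
    - {"offset":[0.3,0.02,-0.05],"spin":0,"fingers":-0.5}
    - {"offset":[0.4,0.03,-0.05],"spin":0,"fingers":-0.5}
    - {"offset":[0.45,0.03,-0.05],"spin":0,"fingers":-0.5}

```text
t: 7.65
ee_pos: [0.4539, 0.0824, 0.1812]
ee_rot: [3.141, -0.001, 1.872]
force: [1.0, -1.0, -0.5]
finger_gap: 0.0641
grip_force: 0.0
```

>>> apply_moves:
  targets:
    - {"offset":[0.04,0,0],"spin":0,"fingers":-0.5}
    - {"offset":[0.04,0,0],"spin":0,"fingers":-0.5}

```text
t: 7.82
ee_pos: [0.4493, 0.0968, 0.181]
ee_rot: [-3.141, -0.001, 1.873]
force: [-0.5, -0.3, 0.5]
finger_gap: 0.0641
grip_force: 0.0
```

Run:
```python
from h import *
a=cap("top");np.savez("top2.npz",**a);b=cap("side");np.savez("side2.npz",**b)
cv2.imwrite("pics/placed.png",np.vstack([ortho(a,.034,hx=35),ortho(b,.034,hx=35)]))
s=robot.sense();print(s["t"],s["ee_pos"])
```

```text
7.9167 [0.4504138  0.09475411 0.18094223]
```

View pics/placed.png

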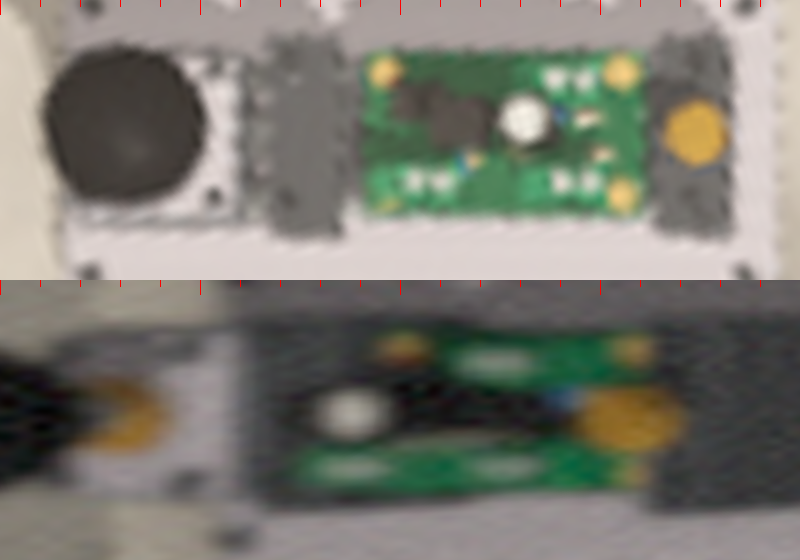

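The board lies flat and square between the lips: board at columns 362–647, lips at 343 and 655. It is about 1 mm off the lateral centre, which is fine. The jaw has roughly 12 mm left to close, about 1.5 rad. Next is the knob.

Run:
```python
from h import *
a=dict(np.load("top2.npz"))
g=cv2.cvtColor(a["img"],cv2.COLOR_BGR2GRAY)[175:230,350:400]
m=(g<75).astype(np.uint8);cs=max(cv2.findContours(m,0,1)[0],key=cv2.contourArea)
(c,r)=cv2.minEnclosingCircle(cs);M=cv2.moments(cs);u=(M["m10"]/M["m00"]+350,M["m01"]/M["m00"]+175)
print(c,r,u,cv2.contourArea(cs),ray(a,[u,(c[0]+350,c[1]+175)],.066))
go(.5216,-.1779,.15,162)
```

```text
(23.846153259277344, 26.0) 7.929150104522705 (373.8731563421829, 200.93018682399213) 169.5 [[ 0.52177205 -0.1773046   0.066     ]
 [ 0.52160397 -0.17724052  0.066     ]]
t 7.92 pos [0.4504 0.0948 0.1809] yaw 107.24 q [ 0.03  0.18 -0.31  1.09 -0.    1.3 ] F [ 0.1 -0.1  0.9] Mz 0.029 gap 0.0642 | offset [-0.7037 -0.0321  0.0775] spin -1.217 dist 283
```

>>> apply_moves:
  targets:
    - {"offset":[-0.08,-0.004,0],"spin":-0.15,"fingers":-0.5}
    - {"offset":[-0.18,-0.008,0],"spin":-0.3,"fingers":-0.5}
    - {"offset":[-0.28,-0.012,0],"spin":-0.45,"fingers":-0.5}
    - {"offset":[-0.38,-0.016,0],"spin":-0.6,"fingers":-0.5}
    - {"offset":[-0.47,-0.02,0],"spin":-0.75,"fingers":-0.5}

```text
t: 8.33
ee_pos: [0.4968, -0.0836, 0.1809]
ee_rot: [-3.142, 0.0, 2.439]
force: [1.5, 0.4, -0.3]
finger_gap: 0.0644
grip_force: 0.0
```

```bash
python3 -c "
from h import *
go(.5217,-.1775,.13,162)"
```

```text
t 8.33 pos [ 0.4968 -0.0836  0.1809] yaw 139.72 q [-0.33  0.25 -0.21  1.11 -0.    0.37] F [ 1.5  0.4 -0.3] Mz -0.002 gap 0.0644 | offset [-0.1992 -0.1388  0.1274] spin -0.495 dist 110
```

>>> apply_moves:
  targets:
    - {"offset":[-0.07,-0.05,0.01],"spin":-0.15,"fingers":-0.5}
    - {"offset":[-0.14,-0.1,0.03],"spin":-0.3,"fingers":-0.5}
    - {"offset":[-0.199,-0.139,0.07],"spin":-0.45,"fingers":-0.5}
    - {"offset":[-0.199,-0.139,0.127],"spin":-0.495,"fingers":-0.5}
    - {"offset":[-0.199,-0.139,0.127],"spin":-0.495,"fingers":-0.5}

```text
t: 8.75
ee_pos: [0.5193, -0.1766, 0.1265]
ee_rot: [3.141, -0.005, 2.821]
force: [-1.1, 0.7, -0.3]
finger_gap: 0.0642
grip_force: 0.0
```

>>> apply_moves:
  targets:
    - {"offset":[0,0,0],"spin":0,"fingers":-0.5}

```text
t: 8.83
ee_pos: [0.52, -0.1752, 0.1296]
ee_rot: [3.141, -0.003, 2.819]
force: [-0.1, 0.3, 0.1]
finger_gap: 0.0639
grip_force: 0.0
```

```bash
python3 -c "
from h import *
go(.5217,-.1775,.043,162)"
```

```text
t 8.83 pos [ 0.52   -0.1752  0.1296] yaw 161.54 q [-0.47  0.36 -0.2   1.02  0.   -0.15] F [-0.1  0.3  0.1] Mz -0.011 gap 0.0639 | offset [-0.0064 -0.0042  0.2165] spin -0.01 dist 87
```

>>> apply_moves:
  targets:
    - {"offset":[-0.0064,-0.0042,0.06],"spin":-0.01,"fingers":-0.5}
    - {"offset":[-0.0064,-0.0042,0.12],"spin":-0.01,"fingers":-0.5}
    - {"offset":[-0.0064,-0.0042,0.18],"spin":-0.01,"fingers":-0.5}
    - {"offset":[-0.0064,-0.0042,0.21],"spin":-0.01,"fingers":-0.5}
    - {"offset":[-0.0064,-0.0042,0.216],"spin":-0.01,"fingers":-0.5}

```text
t: 9.25
ee_pos: [0.5223, -0.1763, 0.0432]
ee_rot: [3.141, -0.002, 2.83]
force: [-0.3, 0.4, 0.4]
finger_gap: 0.0641
grip_force: 0.0
```

>>> apply_moves:
  targets:
    - {"offset":[0,0,0],"spin":0,"fingers":-0.5}
    - {"offset":[0,0,0],"spin":0,"fingers":-0.3}

```text
t: 9.42
ee_pos: [0.5237, -0.1772, 0.0453]
ee_rot: [-3.141, 0.002, 2.83]
force: [0.4, 0.1, 0.4]
finger_gap: 0.0556
grip_force: 0.0
```

```bash
python3 -c "
from h import *
go(.5217,-.1775,.043,162)"
```

```text
t 9.42 pos [ 0.5237 -0.1772  0.0453] yaw 162.17 q [-0.47  0.43 -0.33  0.81 -0.   -0.16] F [0.4 0.1 0.4] Mz 0.06 gap 0.0556 | offset [ 0.0044 -0.0023  0.0058] spin 0.004 dist 3
```

>>> apply_moves:
  targets:
    - {"offset":[0.0044,-0.0023,0.0058],"spin":0,"fingers":-0.2}
    - {"offset":[0.0044,-0.0023,0.0058],"spin":0,"fingers":0.3}
    - {"offset":[0.0044,-0.0023,0.0058],"spin":0,"fingers":0.3}
    - {"offset":[0.0044,-0.0023,0.0058],"spin":0,"fingers":0.3}
  force: 25

```text
t: 9.75
ee_pos: [0.5209, -0.1784, 0.0424]
ee_rot: [-3.139, 0.001, 2.83]
force: [-4.9, -6.3, 6.5]
finger_gap: 0.0383
grip_force: 24.4
```

```bash
python3 -c "
from h import *
go(.5217,-.1775,.043,162)"
```

```text
t 9.75 pos [ 0.5209 -0.1784  0.0424] yaw 162.14 q [-0.48  0.43 -0.34  0.8  -0.   -0.17] F [-4.9 -6.3  6.5] Mz -0.011 gap 0.0383 | offset [-0.0012  0.0028 -0.0014] spin 0.003 dist 1
```

>>> apply_moves:
  targets:
    - {"offset":[0,-0.003,0],"spin":0,"fingers":0.3}
    - {"offset":[0,-0.003,0],"spin":0,"fingers":0.3}
    - {"offset":[0,-0.003,0],"spin":0,"fingers":0.3}
  force: 70

```text
t: 10.0
ee_pos: [0.5209, -0.1785, 0.0426]
ee_rot: [3.142, 0.001, 2.831]
force: [-2.5, 3.4, 11.1]
finger_gap: 0.0376
grip_force: 68.8
```

```bash
python3 -c "
from h import *
go(.5217,-.1775,.043,162)"
```

```text
t 10.0 pos [ 0.5209 -0.1785  0.0426] yaw 162.18 q [-0.48  0.43 -0.34  0.8   0.   -0.17] F [-2.5  3.4 11.1] Mz -0.053 gap 0.0376 | offset [-0.0011  0.003  -0.0009] spin 0.004 dist 1
```

>>> apply_moves:
  targets:
    - {"offset":[0,0,0],"spin":0.1,"fingers":0.3}
    - {"offset":[0,0,0],"spin":0.2,"fingers":0.3}
    - {"offset":[0,0,0],"spin":0.3,"fingers":0.3}
    - {"offset":[0,0,0],"spin":0.4,"fingers":0.3}
    - {"offset":[0,0,0],"spin":0.5,"fingers":0.3}

```text
t: 10.42
ee_pos: [0.521, -0.1783, 0.0427]
ee_rot: [3.141, 0.001, 2.435]
force: [-1.4, 4.4, 12.1]
finger_gap: 0.0376
grip_force: 68.6
```

```bash
python3 -c "
from h import *
go(.5217,-.1775,.043,162)"
```

```text
t 10.42 pos [ 0.521  -0.1783  0.0427] yaw 139.49 q [-0.48  0.43 -0.34  0.8   0.    0.23] F [-1.4  4.4 12.1] Mz 0.297 gap 0.0376 | offset [-0.0001  0.0026 -0.0009] spin -0.5 dist 1
```

>>> apply_moves:
  targets:
    - {"offset":[0,0,0],"spin":0.1,"fingers":0.3}
    - {"offset":[0,0,0],"spin":0.2,"fingers":0.3}
    - {"offset":[0,0,0],"spin":0.3,"fingers":0.3}
    - {"offset":[0,0,0],"spin":0.4,"fingers":0.3}
    - {"offset":[0,0,0],"spin":0.5,"fingers":0.3}

```text
t: 10.83
ee_pos: [0.5212, -0.1781, 0.0427]
ee_rot: [3.14, 0.001, 2.042]
force: [0.2, 6.7, 10.6]
finger_gap: 0.0376
grip_force: 68.7
```

Run:
```python
from h import *
go(.5217,-.1775,.043,162)
b=cap("side");np.savez("side3.npz",**b)
for n in("side2","side3"):
    W=hol(cloud(dict(np.load(n+".npz"))));s=W[(abs(W[...,0])<24)&(W[...,1]<10)&(W[...,2]>33.5-1)&(W[...,2]<40)]
    print(n,len(s),np.percentile(s[:,1],[50,90,97,100]))
go(.5217,-.1775,.043,162)
```

```text
t 10.83 pos [ 0.5212 -0.1781  0.0427] yaw 117.0 q [-0.48  0.43 -0.34  0.8   0.    0.62] F [ 0.2  6.7 10.6] Mz 0.324 gap 0.0376 | offset [ 0.0008  0.0018 -0.0009] spin -1.0 dist 1
side2 318 [-42.537392   -14.57114192   2.0985249    9.93763768]
side3 309 [-42.08234959  -9.65914261  -6.30638917   8.52086613]
t 10.88 pos [ 0.5212 -0.1781  0.0427] yaw 116.64 q [-0.48  0.43 -0.34  0.8   0.    0.63] F [-0.3  6.6 11.1] Mz -0.133 gap 0.0377 | offset [ 0.0009  0.0018 -0.0008] spin -1.008 dist 1
```

>>> apply_moves:
  targets:
    - {"offset":[0,0,0],"spin":0.1,"fingers":0.3}
    - {"offset":[0,0,0],"spin":0.2,"fingers":0.3}
    - {"offset":[0,0,0],"spin":0.3,"fingers":0.3}
    - {"offset":[0,0,0],"spin":0.4,"fingers":0.3}
    - {"offset":[0,0,0],"spin":0.5,"fingers":0.3}

```text
t: 11.3
ee_pos: [0.5215, -0.178, 0.0427]
ee_rot: [3.139, -0.0, 1.649]
force: [3.2, 6.6, 9.5]
finger_gap: 0.0373
grip_force: 68.8
```

```bash
python3 -c "
from h import *
go(.5217,-.1775,.043,162)"
```

```text
t 11.3 pos [ 0.5215 -0.178   0.0427] yaw 94.51 q [-0.48  0.43 -0.34  0.8   0.    1.01] F [3.2 6.6 9.5] Mz 0.28 gap 0.0373 | offset [ 0.0013  0.0007 -0.0009] spin -1.5 dist 1
```

>>> apply_moves:
  targets:
    - {"offset":[0,0,0],"spin":0.05,"fingers":0.3}
    - {"offset":[0,0,0],"spin":0.1,"fingers":0.3}

```text
t: 11.47
ee_pos: [0.5215, -0.178, 0.0427]
ee_rot: [3.139, -0.001, 1.573]
force: [2.6, 7.1, 9.7]
finger_gap: 0.0378
grip_force: 68.8
```

```bash
python3 -c "
from h import *
go(.5217,-.1775,.043,162)"
```

```text
t 11.47 pos [ 0.5215 -0.178   0.0427] yaw 90.11 q [-0.48  0.43 -0.34  0.8   0.    1.09] F [2.6 7.1 9.7] Mz 0.298 gap 0.0378 | offset [ 0.0013  0.0004 -0.0009] spin -1.598 dist 1
```

>>> apply_moves:
  targets:
    - {"offset":[0,0,0],"spin":0.05,"fingers":0.3}
    - {"offset":[0,0,0],"spin":0.1,"fingers":0.3}

```text
t: 11.63
ee_pos: [0.5216, -0.1781, 0.0427]
ee_rot: [3.139, -0.001, 1.494]
force: [3.0, 6.8, 9.9]
finger_gap: 0.0373
grip_force: 68.8
```

```bash
python3 -c "
from h import *
go(.5217,-.1775,.043,162)"
```

```text
t 11.63 pos [ 0.5216 -0.1781  0.0427] yaw 85.62 q [-0.48  0.43 -0.34  0.8   0.    1.17] F [3.  6.8 9.9] Mz 0.249 gap 0.0373 | offset [ 0.0014  0.0002 -0.0008] spin -1.697 dist 1
```

>>> apply_moves:
  targets:
    - {"offset":[0,0,0],"spin":0.05,"fingers":0.3}
    - {"offset":[0,0,0],"spin":0.1,"fingers":0.3}

```text
t: 11.8
ee_pos: [0.5217, -0.1781, 0.0427]
ee_rot: [3.139, -0.001, 1.416]
force: [3.5, 7.8, 8.5]
finger_gap: 0.0373
grip_force: 68.9
```

```bash
python3 -c "
from h import *
go(.5217,-.1775,.043,162)"
```

```text
t 11.8 pos [ 0.5217 -0.1781  0.0427] yaw 81.12 q [-0.48  0.43 -0.34  0.8   0.    1.25] F [3.5 7.8 8.5] Mz 0.276 gap 0.0373 | offset [ 0.0014 -0.0001 -0.0008] spin -1.797 dist 1
```

>>> apply_moves:
  targets:
    - {"offset":[0,0,0],"spin":0.05,"fingers":0.3}
    - {"offset":[0,0,0],"spin":0.1,"fingers":0.3}

```text
t: 11.97
ee_pos: [0.5217, -0.178, 0.0427]
ee_rot: [3.139, -0.001, 1.337]
force: [2.6, 6.0, 9.1]
finger_gap: 0.0375
grip_force: 68.9
```

```bash
python3 -c "
from h import *
go(.5217,-.1775,.043,162)"
```

```text
t 11.97 pos [ 0.5217 -0.178   0.0427] yaw 76.62 q [-0.48  0.43 -0.34  0.8   0.    1.33] F [2.6 6.  9.1] Mz 0.292 gap 0.0375 | offset [ 0.0014 -0.0003 -0.0008] spin -1.897 dist 1
```

>>> apply_moves:
  targets:
    - {"offset":[0,0,0],"spin":0.05,"fingers":0.3}
    - {"offset":[0,0,0],"spin":0.1,"fingers":0.3}

```text
t: 12.13
ee_pos: [0.5217, -0.1781, 0.0427]
ee_rot: [3.139, -0.002, 1.259]
force: [4.4, 6.1, 8.4]
finger_gap: 0.0375
grip_force: 68.9
```

```bash
python3 -c "
from h import *
go(.5217,-.1775,.043,162)"
```

```text
t 12.13 pos [ 0.5217 -0.1781  0.0427] yaw 72.12 q [-0.48  0.43 -0.34  0.8   0.    1.41] F [4.4 6.1 8.4] Mz 0.271 gap 0.0375 | offset [ 0.0013 -0.0005 -0.0007] spin -1.997 dist 1
```

>>> apply_moves:
  targets:
    - {"offset":[0,0,0],"spin":0.05,"fingers":0.3}

```text
t: 12.22
ee_pos: [0.5218, -0.1781, 0.0427]
ee_rot: [3.139, -0.002, 1.219]
force: [3.0, 6.0, 8.4]
finger_gap: 0.0377
grip_force: 68.9
```

```bash
python3 -c "
from h import *
go(.5217,-.1775,.043,162)"
```

```text
t 12.22 pos [ 0.5218 -0.1781  0.0427] yaw 69.87 q [-0.48  0.43 -0.34  0.8   0.    1.44] F [3.  6.  8.4] Mz 0.265 gap 0.0377 | offset [ 0.0013 -0.0007 -0.0008] spin -2.047 dist 1
```

>>> apply_moves:
  targets:
    - {"offset":[0,0,0],"spin":0.05,"fingers":0.3}
    - {"offset":[0,0,0],"spin":0.1,"fingers":0.3}

```text
t: 12.38
ee_pos: [0.5218, -0.1781, 0.0427]
ee_rot: [3.139, -0.002, 1.141]
force: [3.9, 5.7, 8.0]
finger_gap: 0.0375
grip_force: 69.0
```

```bash
python3 -c "
from h import *
go(.5217,-.1775,.043,162)"
```

```text
t 12.38 pos [ 0.5218 -0.1781  0.0427] yaw 65.37 q [-0.48  0.43 -0.34  0.8   0.    1.52] F [3.9 5.7 8. ] Mz 0.296 gap 0.0375 | offset [ 0.0013 -0.001  -0.0008] spin -2.147 dist 1
```

>>> apply_moves:
  targets:
    - {"offset":[0,0,0],"spin":0.05,"fingers":0.3}

```text
t: 12.47
ee_pos: [0.5218, -0.1781, 0.0427]
ee_rot: [3.139, -0.002, 1.102]
force: [4.4, 6.0, 8.2]
finger_gap: 0.0373
grip_force: 69.0
```

Run:
```python
from h import *
go(.5217,-.1775,.043,162)
b=cap("side");np.savez("side4.npz",**b)
for n in("side0","side2","side3","side4"):
    c=dict(np.load(n+".npz"));W=hol(cloud(c));s=W[(abs(W[...,0]-2)>19)&(abs(W[...,0]-2)<24)&(W[...,1]<10)&(W[...,1]>-25)&(W[...,2]>32)&(W[...,2]<38)]
    print(n,len(s),np.percentile(s[:,1],[90,95,98]))
cv2.imwrite("pics/turn.png",np.vstack([ortho(dict(np.load(n+".npz")),.036,hx=35) for n in("side3","side4")]))
```

```text
t 12.47 pos [ 0.5218 -0.1781  0.0427] yaw 63.13 q [-0.48  0.43 -0.34  0.8   0.    1.56] F [4.4 6.  8.2] Mz 0.368 gap 0.0373 | offset [ 0.0012 -0.001  -0.0008] spin -2.197 dist 1
side0 22 [-13.65018977 -13.50866021 -12.57323376]
side2 21 [-13.86286716 -12.57685851   0.29701361]
side3 33 [-6.33390251 -6.01177996 -5.4912547 ]
side4 39 [0.62446775 0.92280115 3.69421217]
```

Torque is rising (0.37 against a drag of 0.28), so the jaws are in contact with the board. From here, small steps.

>>> apply_moves:
  targets:
    - {"offset":[0,0,0],"spin":0.03,"fingers":0.3}

```text
t: 12.6
ee_pos: [0.5219, -0.1781, 0.0427]
ee_rot: [3.139, -0.002, 1.08]
force: [4.8, 5.7, 8.6]
finger_gap: 0.0371
grip_force: 69.0
```

```bash
python3 -c "
from h import *
go(.5217,-.1775,.043,162)"
```

```text
t 12.6 pos [ 0.5219 -0.1781  0.0427] yaw 61.87 q [-0.48  0.43 -0.34  0.8   0.    1.58] F [4.8 5.7 8.6] Mz 0.386 gap 0.0371 | offset [ 0.0012 -0.0011 -0.0008] spin -2.225 dist 1
```

>>> apply_moves:
  targets:
    - {"offset":[0,0,0],"spin":0.045,"fingers":0.3}

```text
t: 12.68
ee_pos: [0.5219, -0.1781, 0.0427]
ee_rot: [3.139, -0.002, 1.044]
force: [5.4, 5.4, 7.0]
finger_gap: 0.0374
grip_force: 69.0
```

```bash
python3 -c "
from h import *
go(.5217,-.1775,.043,162)"
```

```text
t 12.68 pos [ 0.5219 -0.1781  0.0427] yaw 59.81 q [-0.48  0.43 -0.34  0.8   0.    1.62] F [5.4 5.4 7. ] Mz 0.495 gap 0.0374 | offset [ 0.0011 -0.0012 -0.0008] spin -2.271 dist 1
```

>>> apply_moves:
  targets:
    - {"offset":[0,0,0],"spin":0.03,"fingers":0.3}

```text
t: 12.77
ee_pos: [0.5219, -0.1781, 0.0427]
ee_rot: [3.139, -0.002, 1.019]
force: [5.1, 7.1, 6.4]
finger_gap: 0.0372
grip_force: 69.0
```

```bash
python3 -c "
from h import *
go(.5217,-.1775,.043,162)"
```

```text
t 12.77 pos [ 0.5219 -0.1781  0.0427] yaw 58.41 q [-0.48  0.43 -0.34  0.8   0.    1.64] F [5.1 7.1 6.4] Mz 0.464 gap 0.0372 | offset [ 0.0011 -0.0013 -0.0007] spin -2.302 dist 1
```

Clamp load is about 22 N by both torque (0.46–0.50) and angle past contact (7.4°). Releasing.

>>> apply_moves:
  targets:
    - {"offset":[0,0,0],"spin":0,"fingers":0.3}
    - {"offset":[0,0,0],"spin":0,"fingers":-0.3}
    - {"offset":[0,0,0],"spin":0,"fingers":-0.5}
    - {"offset":[0,0,0],"spin":0,"fingers":-0.5}
    - {"offset":[0,0,0],"spin":0,"fingers":-0.5}

```text
t: 13.18
ee_pos: [0.5205, -0.1786, 0.0415]
ee_rot: [-3.142, 0.0, 1.02]
force: [0.6, -0.2, 0.3]
finger_gap: 0.0642
grip_force: 0.0
```

>>> apply_moves:
  targets:
    - {"offset":[0,0,-0.03],"spin":0,"fingers":-0.5}
    - {"offset":[0,0,-0.1],"spin":0,"fingers":-0.5}
    - {"offset":[0,0,-0.2],"spin":0,"fingers":-0.5}
    - {"offset":[0,0,-0.28],"spin":0,"fingers":-0.5}
    - {"offset":[0,0,-0.32],"spin":0,"fingers":-0.5}

```text
t: 13.6
ee_pos: [0.5214, -0.179, 0.1733]
ee_rot: [3.138, -0.0, 1.02]
force: [0.1, -0.7, 0.0]
finger_gap: 0.0642
grip_force: 0.0
```

```bash
python3 -c "
from h import *
go(.45,.10,.19,58.4)"
```

```text
t 13.6 pos [ 0.5214 -0.179   0.1733] yaw 58.45 q [-0.48  0.33 -0.11  1.13 -0.    1.64] F [ 0.1 -0.7  0. ] Mz -0.046 gap 0.0642 | offset [ 0.5011 -0.5169 -0.0437] spin 0.001 dist 288
```

>>> apply_moves:
  targets:
    - {"offset":[0.08,-0.08,-0.04],"spin":0,"fingers":-0.5}
    - {"offset":[0.15,-0.155,-0.04],"spin":0,"fingers":-0.5}
    - {"offset":[0.22,-0.23,-0.04],"spin":0,"fingers":-0.5}
    - {"offset":[0.29,-0.3,-0.04],"spin":0,"fingers":-0.5}
    - {"offset":[0.36,-0.37,-0.04],"spin":0,"fingers":-0.5}

```text
t: 14.02
ee_pos: [0.4689, 0.0225, 0.1856]
ee_rot: [3.141, -0.0, 1.02]
force: [0.7, 0.2, 0.5]
finger_gap: 0.0641
grip_force: 0.0
```

>>> apply_moves:
  targets:
    - {"offset":[0.07,-0.07,0],"spin":0,"fingers":-0.5}
    - {"offset":[0.13,-0.135,0],"spin":0,"fingers":-0.5}
    - {"offset":[0.13,-0.135,0],"spin":0,"fingers":-0.5}

```text
t: 14.27
ee_pos: [0.449, 0.098, 0.1856]
ee_rot: [-3.141, -0.001, 1.025]
force: [1.5, -0.4, 0.6]
finger_gap: 0.064
grip_force: 0.0
```

Run:
```python
from h import *
a=cap("top");b=cap("side")
cv2.imwrite("pics/final.png",np.vstack([ortho(a,.034,hx=35),ortho(b,.034,hx=35)]))
```

```text
(no output)
```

View pics/final.png

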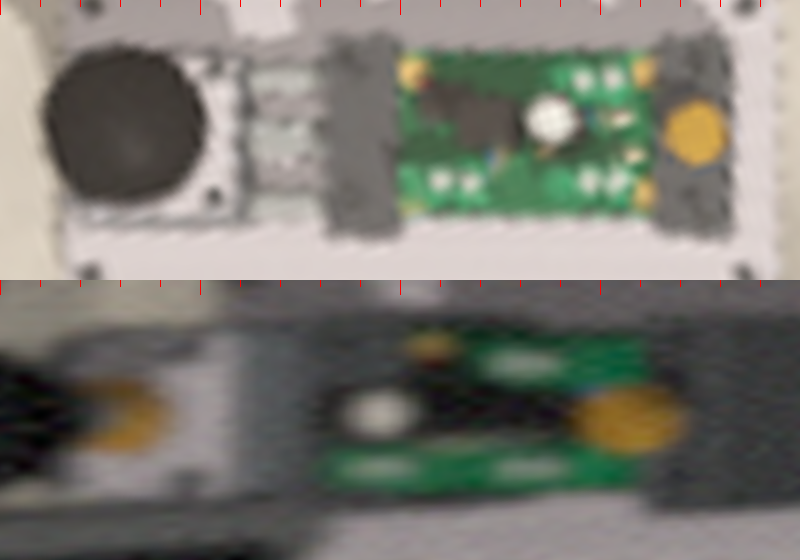

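The board is held under both lips: 64 mm shows between columns 400 and 655, which fits 70 mm less the lip overhangs. It is square in the jaws and the arm is clear.

```bash
python3 -c "
from h import *
print(ticket.sign_off())"
```

```text
the job is handed in; nothing more can be done
None
```

The small relay board is clamped flat and square in the holder at an estimated 22 N (from knob torque and turn angle), about 1 mm off lateral centre; the arm is clear and the job was handed in at about 14 s.

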